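Fit the fresh water-filter cartridge and open its valve

TASK

Fit the fresh filter cartridge, the one with the blue grip, into the white countertop water filter: set its tongue in the slot of the grey valve so that it drops fully home, then turn it about a quarter turn clockwise, seen from above, to open the valve, and let go. Leave the spent cartridge with the orange grip standing in the rack.

Things in the scene. Friction and masses are not known exactly. Their poses are not given: they have to be found in the camera images.
- fresh_grip (a point): Fresh cartridge, 150 g: white cylinder 54 dia x 40 mm, blue band; on top a blue grip bar 46 long, 12 thick, 36 high; below a black tongue 28 x 8 mm, 22 deep, tapered tip. Point: on the axis inside the bar, 11 mm under its top, 65 above the cylinder's underside. x: along bar and tongue; z up. Starts upright in a pocket of a wooden rack 32 mm high, cylinder resting on the rack, tongue in the pocket.
- spent_grip (a point): Spent cartridge in the rack's other pocket, 130 mm away: same shape, same point and axes, but with an orange band and grip bar. It stays there.
- valve_slot (a point): Centre of the slot's mouth in the valve, a light-grey rotor 60 mm across on the fixed white filter unit (200 x 170 x 70 mm); mouth 99 mm above the counter. Slot 36 x 14 mm, 28 deep, bevelled: 3 mm to spare all round, 12 degrees either way. x: along the slot, turning with the rotor (red pointer at its +x end); z up. Tongue fits either way round. Home: cylinder's underside rests on the rotor's top.
- valve (a joint): Rotor angle in rad, growing clockwise seen from above: 0 shut, stop at 1.3 fully open. Starts at 0 to 0.15 and stays where it is left; turning it takes about 0.06 N m. The tongue has up to 12 degrees of play in the slot before it drives the rotor, so a quarter turn of the cartridge brings it to the stop or near it.
Not all that is in view belongs to the job. Leave any yellow look-alike of the part that bears fresh_grip alone.

How it is judged:
By the outcome, as a careful person would: the job done as asked, in the order asked, and still so for the second after the job is handed in, with the robot touching nothing.
It also fails if it takes over 48 s, if anything falls off the work surface, if the arm or the gripper's body presses on something with over 40 N, if the wrist force passes 120 N, or if a joint passes its speed limit or range.

ROBOT

A 6-joint arm with a two-finger parallel gripper is mounted at the origin on the work surface. World frame = base frame: x ahead of the robot, y to its left, z up, the work surface at z = 0. Lengths are in mm, angles in rad, forces in N, time in s.
With the tool pointing down it reaches from about 300 to 825 mm from the base axis. Payload 5.4 kg.
Tool frame: the origin (TCP) lies midway between the tips of the shut fingers; the grasp point (between the pads) lies 19 mm behind it; z points along the fingers, y is the line along which they close (so a half turn about z gives the same grasp; the last joint's range is limited). The gripper opens to 92 mm and grips with 3 to 60 N. Pads are 20 mm wide; open, the fingers measure 128 mm over their backs; the gripper's body (75 mm by 189 mm) begins 69 mm behind the grasp point.
Start: joints at [-1.553, 0.158, 1.597, -0, 1.386, -0.21], TCP at [129.832, -560.134, 214.601] pointing down, gripper open.
Joint ranges: [-2.91, 2.91], [-0.94, 2.29], [0.18, 2.7], [-1.29, 4.43], [0.17, 2.64], [-3, 3]. Speed limits (rad/s): [2.57, 2.57, 3.14, 3.14, 3.14, 3.14].

INTERFACE

Orientations are given as a unit quaternion [w, x, y, z].
In Python, from station import telemetry, get_image, camera_model, robot, trace gives the robot as it stands.
- The arm moves only by the shell command python3 -m crank 'ROWS' [FORCE]. ROWS is JSON, a list of rows, each an object of numbers: "x", "y", "z": the shift along the tool's x, y, z in m; "rx", "ry", "rz": the turn, a rotation vector about the tool's x, y, z in degrees; "fingers": the closure, from 0 (fully open) to 1 (shut). A call has exactly 8 rows; each row shifts and turns the commanded pose from where the row before left it, along the tool's axes as they then stand; what a row does not reach is not made up. A row lasts 1/8 s, in which the tool goes at most 62.5 mm and 10.7 degrees, less where a joint would pass 70% of its speed; a pose out of reach is approached as far as the arm can. A call is refused whole if a number of a shift passes 0.0625 or a number of a turn 10.7, either way. A call with a gripper value outside its range is refused whole. The fingers move at their own pace and stop on an object; FORCE is the grip in N (left out, the last holds). Time passes only in rows, so rows that do not move let the fingers close, or fill a call up. It gives the time, the measured TCP pose, the force, the opening and the grip force at its end, in the units of the state.
- telemetry.sense(): the state, without advancing time (a new reading comes with each control period).
- get_image(name): name is "scene" or "top"; returns (picture, depth): 384x512x3 uint8, red, green, blue; 384x512 float32, mm along the optical axis (not along the pixel's ray), 0 where there is no reading.
- camera_model(name): a dict with "K" (3x3 intrinsics, pixels), "k1" (the pictures are not rectified: a ray, as slopes to the right and down, at radius r is drawn at 1 + k1 r^2 times it, then the intrinsics apply), "camera_from_world" (4x4, takes a point from world to camera coordinates). Camera axes: x right, y up, looking along -z (the intrinsics and any distortion apply to the point x, -y, -z); pixel columns grow to the right and rows downward; lengths in mm; the calibration is good to about 2 mm. A picture is of the moment at which its call begins. camera_model takes no time and is no camera call.
- robot.finish_job(): hands the job in; it is judged then, once.
Trained networks look in the newest picture that a camera, given by its name, has taken for a name from the list of things; names that differ only in an ending like _2 or _b are one class to them, and where a whole thing is asked for, a point or a joint stands for the part that bears it (a point fixed in the world has none). Each returns a list of dicts, best first, with "p" (0 to 1); they miss things now and then, are a little off and sometimes report something else, mostly with a low value. They report only what shows in the picture. A call takes as long as a camera call. They do not tell look-alikes from the thing itself.
- trace(label, camera): "mask" (384x512 bool, what is visible of it) and "xy" ([column, row] in pixels, amid what is visible of it).
The state is a dict: "time": time; "joints": joint angles; "joint_velocities": joint speeds; "joint_efforts": joint torques, N m; "position": TCP position; "tcp_rot": TCP orientation; "ft_force": force on the tool from outside, world axes, zero at the start; "ft_torque": the same for the moment, N m; "width": finger opening in mm; "finger_force": force on a finger pad.
Only numpy, scipy, OpenCV 4.12 (cv2) and the standard library are available. Lean on these libraries where they do the work, as an engineer would, in place of code of your own. Each camera call takes 0.05 s, during which the arm holds its last target. There are 200 camera calls.

## Working session

There is one attempt and no reset: what is moved stays moved. The work goes in short steps, Python scripts to look and compute and a shell command to move; the robot and the scene stay as the last step left them, time stands still between calls to the robot, and variables do not carry over. Pictures are saved under pics/ and viewed, at most 10 in all, crops included, and the job is handed in when it is done.

```bash
ls; mkdir -p pics
cat > h.py <<'E'
import numpy as np, cv2
from station import telemetry, get_image, camera_model, robot, trace
def snap(n,f=None):
    im,d=get_image(n)
    if f: cv2.imwrite('pics/'+f,im[:,:,::-1])
    return im,d
def pts(n,mask,d):
    c=camera_model(n);K=np.array(c['K']);k1=c['k1']
    v,u=np.nonzero(mask&(d>0));z=d[v,u]
    p=cv2.undistortPoints(np.stack([u,v],1).astype(float)[:,None],K,np.array([k1,0,0,0]),None,None,None) if 0 else None
    xd=np.stack([(u-K[0,2])/K[0,0],(v-K[1,2])/K[1,1]],1);x=xd.copy()
    for _ in range(20): x=xd/(1+k1*(x**2).sum(1,keepdims=True))
    P=np.stack([x[:,0]*z,-x[:,1]*z,-z,np.ones(len(z))])
    return (np.linalg.inv(np.array(c['camera_from_world']))@P)[:3].T,u,v
E
python3 - <<'E'
from h import *
ims=[]
for n in ('top','scene'):
    im,d=snap(n,n+'0.png'); np.savez('pics/%s0.npz'%n,im=im,d=d)
    for l in ('fresh_grip','spent_grip','valve_slot','valve'):
        for r in trace(l,n):
            m=np.array(r['mask'])
            P,u,v=pts(n,m,d)
            print(n,l,round(r['p'],2),np.round(r['xy']),m.sum(),np.median(P,0).round() if len(P) else '',P[:,2].max().round() if len(P) else '')
    ims.append(im)
a=np.vstack(ims)[:,:,::-1]
cv2.imwrite('pics/both.png',cv2.resize(a,(400,600),interpolation=cv2.INTER_AREA))
print(telemetry.sense())
E
```

```text
pics
top fresh_grip 0.94 [183. 171.] 642 [572. 150.  72.] 111.0
top fresh_grip 0.83 [236. 150.] 610 [618.  48.  62.] 101.0
top fresh_grip 0.7 [195. 226.] 591 [456. 126.  62.] 101.0
top spent_grip 0.82 [122. 178.] 637 [562. 281.  72.] 110.0
top valve 0.96 [357. 196.] 930 [ 514. -201.   97.] 103.0
scene fresh_grip 0.9 [318. 218.] 943 [467. 138.  61.] 99.0
scene fresh_grip 0.77 [224. 229.] 983 [629.  58.  62.] 100.0
scene fresh_grip 0.59 [280. 255.] 1096 [584. 165.  72.] 110.0
scene spent_grip 0.76 [330. 315.] 1228 [576. 293.  72.] 111.0
scene valve 0.79 [207. 119.] 649 [ 520. -189.   95.] 101.0
{'time': 0.5, 'joints': array([-1.55313011e+00,  1.58437161e-01,  1.59701872e+00, -1.71181970e-05,
        1.38620250e+00, -2.10093631e-01]), 'joint_velocities': array([-0.00051361,  0.00060244, -0.00019582,  0.00112452,  0.00081321,
       -0.00121884]), 'joint_efforts': array([ 1.83525003e-05, -3.85224187e+01, -3.22064102e+01,  7.00834743e-02,
        3.15138046e-02, -2.69168453e-05]), 'position': array([ 129.8096102 , -560.12501758,  214.57086035]), 'tcp_rot': array([-3.35173547e-05,  9.93522507e-01,  1.13635499e-01, -5.21791217e-06]), 'ft_force': array([0.05928137, 0.548524  , 0.31258876]), 'ft_torque': array([-0.09251205, -0.02215627, -0.05965636]), 'finger_force': 0.0, 'width': 91.46124993413447}
```

View pics/top0.png

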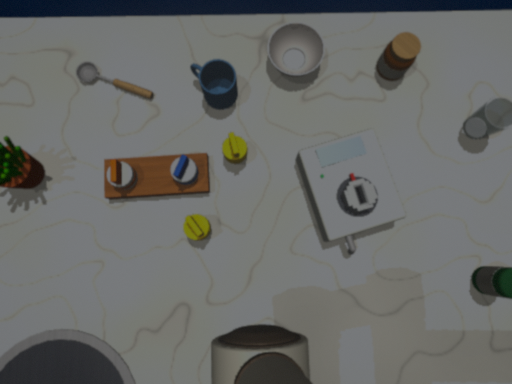

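View pics/scene0.png

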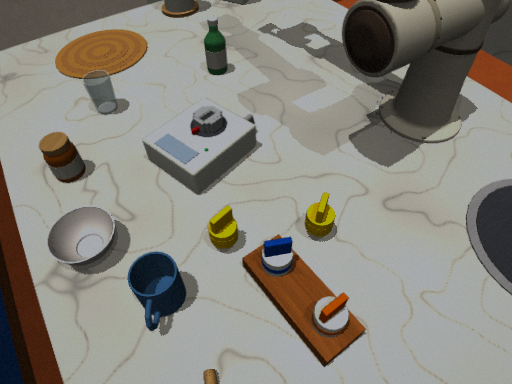

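Candidates for fresh_grip in top: blue bar in the rack (183,171), yellow (236,150) and yellow (195,226). The one in the rack with the blue bar fits, since the yellow ones are look-alikes. Spent is orange at (122,178). The valve is at (357,196), with its red pointer near (351,177).

Run:
```python
from h import *
for n in ('top','scene'):
    z=np.load('pics/%s0.npz'%n);im,d=z['im'],z['d']
    hsv=cv2.cvtColor(im,cv2.COLOR_RGB2HSV);A=np.ones(d.shape,bool)
    P,u,v=pts(n,A,d);H=hsv[v,u].astype(int)
    def near(c,r):return np.hypot(P[:,0]-c[0],P[:,1]-c[1])<r
    def fit(nm,s):
        Q=P[s]; c=Q[:,:2].mean(0);r=cv2.minAreaRect(Q[:,:2].astype(np.float32))
        w,V=np.linalg.eigh(np.cov(Q[:,:2].T));a=np.degrees(np.arctan2(V[1,1],V[0,1]))
        print(n,nm,s.sum(),c.round(1),Q[:,2].max().round(),'pca',round(a,1),np.sqrt(w).round(1),'rect',np.round(r[0],1),np.round(r[1],1),round(r[2],1))
    blue=(H[:,0]>100)&(H[:,0]<130)&(H[:,1]>150)
    fit('bluetop',near((575,155),40)&(P[:,2]>103)&blue)
    fit('bluebar',near((575,155),40)&(P[:,2]>80)&blue)
    fit('orangetop',near((568,285),40)&(P[:,2]>103))
    rot=near((515,-195),45)&(P[:,2]>90)
    fit('rotor',rot)
    fit('rotorlow',near((515,-195),45)&(P[:,2]>64)&(P[:,2]<92)) 
    red=near((515,-195),60)&((H[:,0]<8)|(H[:,0]>172))&(H[:,1]>150)
    fit('red',red)
    rd=near((515,-195),18)&(P[:,2]<90); 
    if rd.sum()>3: fit('slotdeep',rd)
z=np.load('pics/top0.npz')['im'][:,:,::-1]
a=cv2.resize(z[135:245,95:245],(600,440),interpolation=cv2.INTER_CUBIC)[:, :400]
b=cv2.resize(z[160:232,320:395],(400,384),interpolation=cv2.INTER_CUBIC)
o=np.zeros((440,800,3),np.uint8);o[:,:400]=cv2.resize(z[140:212,100:215],(400,440));o[:384,400:]=b
cv2.imwrite('pics/crop1.png',np.clip(o*1.6,0,255).astype(np.uint8))
```

```text
top bluetop 100 [575.4 154.5] 111.0 pca 158.8 [ 2.7 12. ] rect [575.4 154.8] [ 9.4 42.4] 67.5
top bluebar 101 [575.5 154.4] 111.0 pca 158.6 [ 2.7 12. ] rect [575.4 154.8] [ 9.4 42.4] 67.5
top orangetop 151 [569.  286.7] 110.0 pca -176.5 [ 3.7 13.2] rect [568.8 287.1] [46.7 12.7] 3.0
top rotor 686 [ 513.1 -201.3] 103.0 pca 102.5 [16.4 17.3] rect [ 513.6 -202.3] [59.9 61.3] 14.4
top rotorlow 847 [ 512.4 -184. ] 92.0 pca -167.3 [19.8 26. ] rect [ 514.6 -193.1] [89.4 86.1] 12.9
top red 15 [ 552.  -192.3] 83.0 pca -170.0 [1.8 3.2] rect [ 552.4 -191.9] [10.5  5.6] 15.6
top slotdeep 85 [ 518.8 -205.6] 90.0 pca -163.2 [2.7 8.5] rect [ 517.9 -204.4] [31.1 11.2] 24.2
scene bluetop 191 [577.7 157.4] 110.0 pca 157.3 [ 3.4 12.9] rect [577.8 156.6] [12.4 44.8] 68.3
scene bluebar 373 [578.8 159.2] 110.0 pca 157.6 [ 3.2 12.9] rect [577.8 156.6] [12.6 44.7] 67.5
scene orangetop 249 [570.  288.7] 111.0 pca -176.0 [ 3.4 13.2] rect [568.8 288.2] [45.3 12.3] 4.1
scene rotor 419 [ 515.9 -198.6] 101.0 pca 74.3 [16.9 17.2] rect [ 514.3 -201.2] [59.9 60.5] 17.6
scene rotorlow 621 [ 520.9 -180.5] 92.0 pca 165.1 [15.8 24.1] rect [ 517.8 -185.5] [68.3 89. ] 73.7
scene red 43 [ 551.9 -190.9] 84.0 pca -147.7 [3.6 5.4] rect [ 549.5 -194.8] [22.5 14.6] 59.8
scene slotdeep 20 [ 516.2 -208.8] 90.0 pca -164.8 [0.8 5.6] rect [ 516.3 -208.9] [18.1  2.9] 12.2
```

View pics/crop1.png

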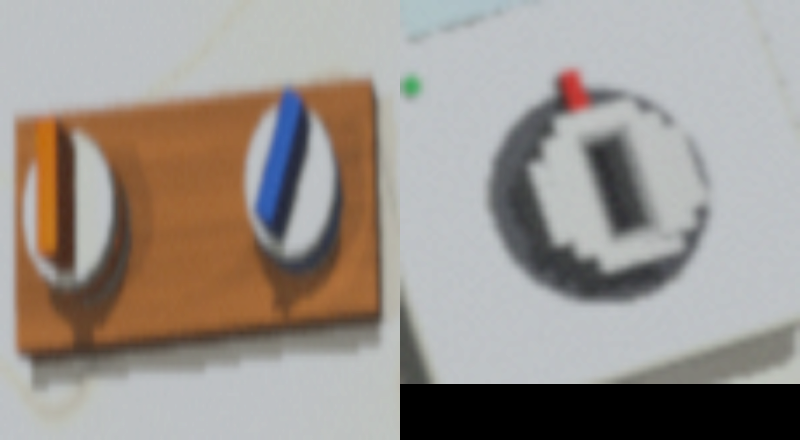

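The crop confirms a blue bar at about (576,156), long axis at -22°, and the slot at (514,-202), axis +14.5° with the red pointer at its +x end. The orange one stays. I'm setting out now.

```bash
python3 -m crank '[{"z":-0.06},{"z":-0.04},{"x":0.042,"y":-0.042},{"x":0.042,"y":-0.042},{"x":0.042,"y":-0.042},{"x":0.042,"y":-0.042},{"x":0.042,"y":-0.042},{"x":0.042,"y":-0.042}]' 25
python3 -m crank '[{"x":0.042,"y":-0.042},{"x":0.042,"y":-0.042},{"x":0.042,"y":-0.042},{"x":0.042,"y":-0.042},{"x":0.042,"y":-0.042},{"x":0.042,"y":-0.042},{"x":0.042,"y":-0.042},{"x":0.0,"y":-0.0}]'
cat >> h.py <<'E'
from scipy.spatial.transform import Rotation as Ro
def togo(x,y,z,yaw):
    s=telemetry.sense();q=s['tcp_rot'];R=Ro.from_quat([q[1],q[2],q[3],q[0]]).as_matrix()
    y0=np.degrees(np.arctan2(R[1,0],R[0,0]))
    c,n=np.cos(np.radians(yaw)),np.sin(np.radians(yaw))
    T=np.array([[c,n,0],[n,-c,0],[0,0,-1.]])
    d=np.array([x,y,z])-s['position']
    print('t',s['time'],'pos',s['position'].round(1),'yaw',y0.round(1),'w',round(s['width'],1),'F',s['ft_force'].round(1),'T',s['ft_torque'].round(2),'j',s['joints'].round(2))
    print('shift in present axes',(R.T@d).round(1),'shift after the turn',(T.T@d).round(1),'turn rotvec',np.degrees(Ro.from_matrix(R.T@T).as_rotvec()).round(1))
E
python3 -c "
from h import *
togo(576.5,156,78,-22)"
```

```text
t 0.5 pos [ 129.8 -560.1  214.6] yaw 13.0 w 91.5 F [0.1 0.5 0.3] T [-0.09 -0.02 -0.06] j [-1.55  0.16  1.6  -0.    1.39 -0.21]
shift in present axes [ 596.9 -596.8  136.6] shift after the turn [ 145.9 -831.3  136.6] turn rotvec [-0.  0. 35.]invalid input
invalid input
```

```bash
python3 -m crank '[{"x":0,"y":0,"z":-0.06,"rx":0,"ry":0,"rz":0,"fingers":0},{"x":0,"y":0,"z":-0.04,"rx":0,"ry":0,"rz":0,"fingers":0},{"x":0.042,"y":-0.042,"z":0,"rx":0,"ry":0,"rz":0,"fingers":0},{"x":0.042,"y":-0.042,"z":0,"rx":0,"ry":0,"rz":0,"fingers":0},{"x":0.042,"y":-0.042,"z":0,"rx":0,"ry":0,"rz":0,"fingers":0},{"x":0.042,"y":-0.042,"z":0,"rx":0,"ry":0,"rz":0,"fingers":0},{"x":0.042,"y":-0.042,"z":0,"rx":0,"ry":0,"rz":0,"fingers":0},{"x":0.042,"y":-0.042,"z":0,"rx":0,"ry":0,"rz":0,"fingers":0}]' 25
```

```text
time: 1.5
position: [319.1, -256.1, 314.8]
tcp_rot: [0.0, 0.994, 0.113, 0.0]
ft_force: [0.9, 0.1, 0.5]
width: 91.9
finger_force: 0.0
```

```bash
python3 -m crank '[{"x":0.042,"y":-0.042,"z":0,"rx":0,"ry":0,"rz":0,"fingers":0},{"x":0.042,"y":-0.042,"z":0,"rx":0,"ry":0,"rz":0,"fingers":0},{"x":0.042,"y":-0.042,"z":0,"rx":0,"ry":0,"rz":0,"fingers":0},{"x":0.042,"y":-0.042,"z":0,"rx":0,"ry":0,"rz":0,"fingers":0},{"x":0.042,"y":-0.042,"z":0,"rx":0,"ry":0,"rz":0,"fingers":0},{"x":0.042,"y":-0.042,"z":0,"rx":0,"ry":0,"rz":0,"fingers":0},{"x":0.042,"y":-0.042,"z":0,"rx":0,"ry":0,"rz":0,"fingers":0},{"x":0.01,"y":-0.01,"z":0,"rx":0,"ry":0,"rz":0,"fingers":0}]' 25
python3 -m crank '[{"x":0,"y":0,"z":0,"rx":0,"ry":0,"rz":9,"fingers":0},{"x":0,"y":0,"z":0,"rx":0,"ry":0,"rz":9,"fingers":0},{"x":0,"y":0,"z":0,"rx":0,"ry":0,"rz":9,"fingers":0},{"x":0,"y":0,"z":0,"rx":0,"ry":0,"rz":8,"fingers":0},{"x":0,"y":0,"z":0.05,"rx":0,"ry":0,"rz":0,"fingers":0},{"x":0,"y":0,"z":0.05,"rx":0,"ry":0,"rz":0,"fingers":0},{"x":0,"y":0,"z":0.03,"rx":0,"ry":0,"rz":0,"fingers":0},{"x":0,"y":0,"z":0,"rx":0,"ry":0,"rz":0,"fingers":0}]'
python3 -c "
from h import *
togo(576.5,156,78,-22)"
```

```text
time: 2.5
position: [546.5, 109.8, 314.0]
tcp_rot: [-0.0, 0.993, 0.116, -0.0]
ft_force: [0.0, -0.1, -0.6]
width: 92.2
finger_force: 0.0
time: 3.5
position: [543.8, 106.3, 182.1]
tcp_rot: [0.001, 0.982, -0.191, -0.003]
ft_force: [0.6, -0.4, 0.2]
width: 91.9
finger_force: 0.0
t 3.5 pos [543.8 106.3 182.1] yaw -22.0 w 91.9 F [ 0.6 -0.4  0.2] T [0.01 0.01 0.04] j [-0.02  0.14  1.69 -0.    1.32  1.93]
shift in present axes [ 12.3 -58.6 103.9] shift after the turn [ 11.7 -58.3 104.1] turn rotvec [ 0.1  0.3 -0. ]
```

```bash
python3 -m crank '[{"x":0.006,"y":-0.03,"z":0,"rx":0,"ry":0,"rz":0,"fingers":0},{"x":0.006,"y":-0.0285,"z":0,"rx":0,"ry":0,"rz":0,"fingers":0},{"x":0,"y":0,"z":0.03,"rx":0,"ry":0,"rz":0,"fingers":0},{"x":0,"y":0,"z":0.03,"rx":0,"ry":0,"rz":0,"fingers":0},{"x":0,"y":0,"z":0,"rx":0,"ry":0,"rz":0,"fingers":0},{"x":0,"y":0,"z":0,"rx":0,"ry":0,"rz":0,"fingers":0},{"x":0,"y":0,"z":0,"rx":0,"ry":0,"rz":0,"fingers":0},{"x":0,"y":0,"z":0,"rx":0,"ry":0,"rz":0,"fingers":0}]'
python3 -c "
from h import *
togo(576.5,156,79,-22)
im,d=snap('scene')
z=im[120:370,150:430,::-1]
cv2.imwrite('pics/s2.png',np.clip(cv2.resize(z,(672,600))*1.4,0,255).astype(np.uint8))"
```

```text
time: 4.5
position: [579.7, 156.8, 126.0]
tcp_rot: [-0.0, 0.982, -0.19, 0.001]
ft_force: [-0.4, 0.1, 0.4]
width: 92.2
finger_force: 0.0
t 4.5 pos [579.7 156.8 126. ] yaw -21.9 w 92.2 F [-0.4  0.1  0.4] T [ 0.06 -0.    0.03] j [ 0.06  0.3   1.61 -0.    1.23  2.02]
shift in present axes [-2.7  2.  47. ] shift after the turn [-2.6  2.  47. ] turn rotvec [-0.1 -0.1  0.1]
```

View pics/s2.png

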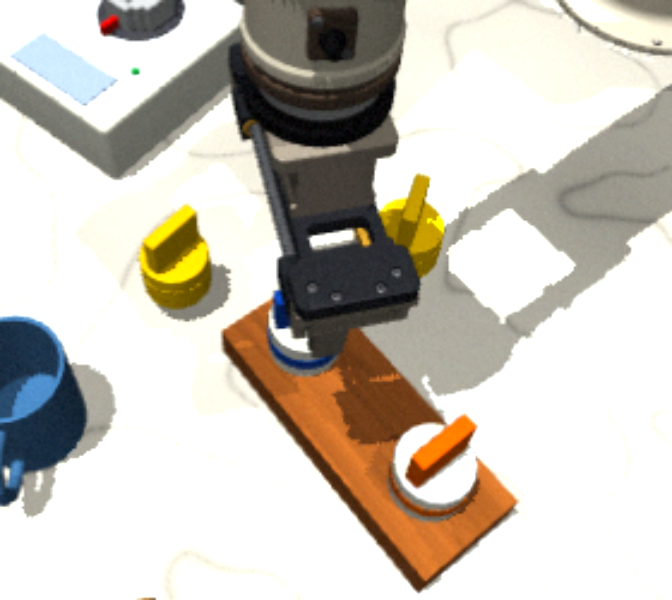

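The gripper straddles the blue bar: its near finger is at crop (325,335), in front of the bar at (280,310), and the yellow ones are clear. I'll go down and grip.

```bash
python3 -m crank '[{"x":-0.002,"y":0.002,"z":0.02,"rx":0,"ry":0,"rz":0,"fingers":0},{"x":0,"y":0,"z":0.02,"rx":0,"ry":0,"rz":0,"fingers":0},{"x":0,"y":0,"z":0.007,"rx":0,"ry":0,"rz":0,"fingers":0},{"x":0,"y":0,"z":0,"rx":0,"ry":0,"rz":0,"fingers":0},{"x":0,"y":0,"z":0,"rx":0,"ry":0,"rz":0,"fingers":1},{"x":0,"y":0,"z":0,"rx":0,"ry":0,"rz":0,"fingers":1},{"x":0,"y":0,"z":0,"rx":0,"ry":0,"rz":0,"fingers":1},{"x":0,"y":0,"z":0,"rx":0,"ry":0,"rz":0,"fingers":1}]' 30
python3 -m crank '[{"x":0,"y":0,"z":0,"rx":0,"ry":0,"rz":0,"fingers":1},{"x":0,"y":0,"z":0,"rx":0,"ry":0,"rz":0,"fingers":1},{"x":0,"y":0,"z":0,"rx":0,"ry":0,"rz":0,"fingers":1},{"x":0,"y":0,"z":0,"rx":0,"ry":0,"rz":0,"fingers":1},{"x":0,"y":0,"z":0,"rx":0,"ry":0,"rz":0,"fingers":1},{"x":0,"y":0,"z":0,"rx":0,"ry":0,"rz":0,"fingers":1},{"x":0,"y":0,"z":0,"rx":0,"ry":0,"rz":0,"fingers":1},{"x":0,"y":0,"z":0,"rx":0,"ry":0,"rz":0,"fingers":1}]'
python3 -c "
from h import *
togo(576.5,156,79,-22)"
```

```text
time: 5.55
position: [576.4, 155.7, 77.8]
tcp_rot: [-0.0, 0.982, -0.19, 0.0]
ft_force: [-0.3, 0.7, 1.0]
width: 54.0
finger_force: 0.0
time: 6.55
position: [576.2, 155.8, 77.5]
tcp_rot: [-0.0, 0.982, -0.19, -0.0]
ft_force: [-0.3, -0.1, -1.4]
width: 11.9
finger_force: 30.0
t 6.55 pos [576.2 155.8  77.5] yaw -21.9 w 11.9 F [-0.3 -0.1 -1.4] T [ 0.04 -0.06 -0.02] j [0.06 0.35 1.65 0.   1.14 2.02]
shift in present axes [ 0.1 -0.3 -1.5] shift after the turn [ 0.1 -0.3 -1.5] turn rotvec [0.  0.  0.1]
```

```bash
python3 -m crank '[{"x":0,"y":0,"z":-0.03,"rx":0,"ry":0,"rz":0,"fingers":1},{"x":0,"y":0,"z":-0.04,"rx":0,"ry":0,"rz":0,"fingers":1},{"x":0,"y":0,"z":-0.04,"rx":0,"ry":0,"rz":0,"fingers":1},{"x":0,"y":0,"z":-0.03,"rx":0,"ry":0,"rz":0,"fingers":1},{"x":0.01,"y":0.044,"z":0,"rx":0,"ry":0,"rz":0,"fingers":1},{"x":0.01,"y":0.044,"z":0,"rx":0,"ry":0,"rz":0,"fingers":1},{"x":0.01,"y":0.044,"z":0,"rx":0,"ry":0,"rz":0,"fingers":1},{"x":0.01,"y":0.044,"z":0,"rx":0,"ry":0,"rz":0,"fingers":1}]'
python3 -m crank '[{"x":0.01,"y":0.044,"z":0,"rx":0,"ry":0,"rz":0,"fingers":1},{"x":0.01,"y":0.044,"z":0,"rx":0,"ry":0,"rz":0,"fingers":1},{"x":0.008,"y":0.044,"z":0,"rx":0,"ry":0,"rz":0,"fingers":1},{"x":0.008,"y":0.044,"z":0,"rx":0,"ry":0,"rz":0,"fingers":1},{"x":0,"y":0,"z":0,"rx":0,"ry":0,"rz":-9,"fingers":1},{"x":0,"y":0,"z":0,"rx":0,"ry":0,"rz":-9,"fingers":1},{"x":0,"y":0,"z":0,"rx":0,"ry":0,"rz":-9,"fingers":1},{"x":0,"y":0,"z":0,"rx":0,"ry":0,"rz":-9,"fingers":1}]'
python3 -c "
from h import *
togo(514,-202,145,14.5)
im,d=snap('scene')
np.savez('pics/s3.npz',im=im,d=d)
z=im[0:220,100:380,::-1]
cv2.imwrite('pics/s3.png',np.clip(cv2.resize(z,(763,600))*1.4,0,255).astype(np.uint8))"
```

```text
time: 7.55
position: [546.9, -23.8, 217.3]
tcp_rot: [0.0, 0.982, -0.19, -0.0]
ft_force: [0.8, 0.8, -2.4]
width: 11.6
finger_force: 30.0
time: 8.55
position: [514.9, -199.1, 217.2]
tcp_rot: [-0.0, 0.992, 0.125, -0.0]
ft_force: [-0.8, -1.0, -0.9]
width: 12.0
finger_force: 30.0
t 8.55 pos [ 514.9 -199.1  217.2] yaw 14.3 w 12.0 F [-0.8 -1.  -0.9] T [-0.02  0.03  0.02] j [-0.59  0.1   1.66 -0.    1.39  0.73]
shift in present axes [-1.5  2.6 72.2] shift after the turn [-1.6  2.6 72.2] turn rotvec [-0.   0.  -0.2]
```

View pics/s3.png

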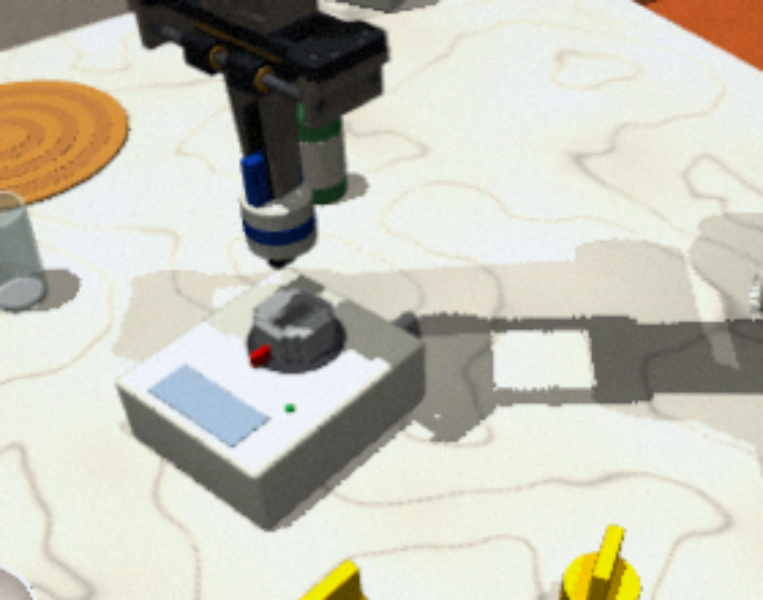

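The cartridge hangs upright in the gripper at crop (280,225), tongue tip at (280,265), above the rotor at (300,325). I'll measure its offset in the same view.

Run:
```python
from h import *
from scipy.optimize import least_squares
z=np.load('pics/s3.npz');P,u,v=pts('scene',np.ones(z['d'].shape,bool),z['d'])
def circ(lo,hi,c,r,R):
    s=(P[:,2]>lo)&(P[:,2]<hi)&(np.hypot(P[:,0]-c[0],P[:,1]-c[1])<R);Q=P[s]
    f=least_squares(lambda p:np.hypot(Q[:,0]-p[0],Q[:,1]-p[1])-r,c,loss='soft_l1')
    print(lo,hi,s.sum(),f.x.round(1),np.median(abs(f.fun)).round(2))
circ(175,207,(515,-199),27,38);circ(175,192,(515,-199),27,38)
circ(78,96,(514,-201),30,37)
s=(P[:,2]>96)&(P[:,2]<106)&(np.hypot(P[:,0]-514,P[:,1]+201)<40)
print(cv2.minAreaRect(P[s][:,:2].astype(np.float32)))
s=(P[:,2]>140)&(P[:,2]<168)&(np.hypot(P[:,0]-514,P[:,1]+201)<30)
print('tongue',s.sum(),P[s].mean(0).round(1),cv2.minAreaRect(P[s][:,:2].astype(np.float32)) if s.sum()>3 else '', np.percentile(P[s][:,2],[0,5,95]) if s.sum() else '')
```

```text
175 207 369 [ 514.9 -198.7] 0.51
175 192 191 [ 514.9 -198.5] 0.57
78 96 283 [ 514.6 -201. ] 2.14
((514.1363525390625, -202.01962280273438), (59.73844909667969, 59.1986198425293), 15.274598121643066)
tongue 24 [ 521.3 -194.3  154.1] ((518.2210693359375, -194.55807495117188), (22.97206687927246, 7.2129411697387695), 1.8569798469543457) [148.74874836 149.33120279 159.03740511]
```

```bash
python3 -m crank '[{"x":-0.0015,"y":0.0026,"z":0.02,"rx":0,"ry":0,"rz":0,"fingers":1},{"x":0,"y":0,"z":0.02,"rx":0,"ry":0,"rz":0,"fingers":1},{"x":0,"y":0,"z":0.006,"rx":0,"ry":0,"rz":0,"fingers":1},{"x":0,"y":0,"z":0.004,"rx":0,"ry":0,"rz":0,"fingers":1},{"x":0,"y":0,"z":0.004,"rx":0,"ry":0,"rz":0,"fingers":1},{"x":0,"y":0,"z":0.004,"rx":0,"ry":0,"rz":0,"fingers":1},{"x":0,"y":0,"z":0,"rx":0,"ry":0,"rz":0,"fingers":1},{"x":0,"y":0,"z":0,"rx":0,"ry":0,"rz":0,"fingers":1}]'
python3 -c "
from h import *
togo(514.2,-202,145,14.5)"
```

```text
time: 9.6
position: [514.5, -202.1, 159.9]
tcp_rot: [0.0, 0.992, 0.122, 0.0]
ft_force: [0.0, 0.9, -1.6]
width: 11.9
finger_force: 30.0
t 9.6 pos [ 514.5 -202.1  159.9] yaw 14.0 w 11.9 F [ 0.   0.9 -1.6] T [ 0.05 -0.03  0.01] j [-0.59  0.15  1.72  0.    1.27  0.73]
shift in present axes [-0.3 -0.2 14.9] shift after the turn [-0.3 -0.2 14.9] turn rotvec [ 0.  -0.  -0.5]
```

Free so far, with the tip about 7 mm into the slot. I'll continue down.

```bash
python3 -m crank '[{"x":0,"y":0,"z":0.004,"rx":0,"ry":0,"rz":0,"fingers":1},{"x":0,"y":0,"z":0.004,"rx":0,"ry":0,"rz":0,"fingers":1},{"x":0,"y":0,"z":0.003,"rx":0,"ry":0,"rz":0,"fingers":1},{"x":0,"y":0,"z":0.002,"rx":0,"ry":0,"rz":0,"fingers":1},{"x":0,"y":0,"z":0.001,"rx":0,"ry":0,"rz":0,"fingers":1},{"x":0,"y":0,"z":0.001,"rx":0,"ry":0,"rz":0,"fingers":1},{"x":0,"y":0,"z":0,"rx":0,"ry":0,"rz":0,"fingers":1},{"x":0,"y":0,"z":0,"rx":0,"ry":0,"rz":0,"fingers":1}]'
python3 -c "
from h import *
togo(514.2,-202,144.5,14.5)"
```

```text
time: 10.6
position: [514.5, -202.1, 144.7]
tcp_rot: [0.0, 0.992, 0.122, 0.0]
ft_force: [-0.5, 0.2, -2.3]
width: 11.5
finger_force: 30.0
t 10.6 pos [ 514.5 -202.1  144.7] yaw 14.1 w 11.5 F [-0.5  0.2 -2.3] T [ 0.   -0.02  0.05] j [-0.59  0.16  1.73 -0.    1.24  0.73]
shift in present axes [-0.2 -0.1  0.2] shift after the turn [-0.2 -0.1  0.2] turn rotvec [ 0.  -0.  -0.4]
```

```bash
python3 -m crank '[{"x":0,"y":0,"z":0.0005,"rx":0,"ry":0,"rz":0,"fingers":1},{"x":0,"y":0,"z":0.0005,"rx":0,"ry":0,"rz":0,"fingers":1},{"x":0,"y":0,"z":0,"rx":0,"ry":0,"rz":0,"fingers":1},{"x":0,"y":0,"z":0,"rx":0,"ry":0,"rz":0,"fingers":1},{"x":0,"y":0,"z":0,"rx":0,"ry":0,"rz":0,"fingers":1},{"x":0,"y":0,"z":0,"rx":0,"ry":0,"rz":0,"fingers":1},{"x":0,"y":0,"z":0,"rx":0,"ry":0,"rz":0,"fingers":1},{"x":0,"y":0,"z":0,"rx":0,"ry":0,"rz":0,"fingers":1}]'
python3 -c "
from h import *
togo(514.2,-202,144.5,14.5)"
```

```text
time: 11.6
position: [514.6, -202.1, 144.5]
tcp_rot: [0.0, 0.992, 0.122, 0.0]
ft_force: [-1.8, 1.7, 5.4]
width: 12.0
finger_force: 30.0
t 11.6 pos [ 514.6 -202.1  144.5] yaw 14.1 w 12.0 F [-1.8  1.7  5.4] T [ 0.27  0.47 -0.03] j [-0.59  0.16  1.73 -0.    1.24  0.73]
shift in present axes [-0.4 -0.2 -0. ] shift after the turn [-0.4 -0.2 -0. ] turn rotvec [ 0.  -0.  -0.4]
```

Underside seated, with about 7 N contact at the expected home height. Now I'll turn clockwise.

```bash
python3 -m crank '[{"x":0,"y":0,"z":-0.0004,"rx":0,"ry":0,"rz":9,"fingers":1},{"x":0,"y":0,"z":0,"rx":0,"ry":0,"rz":9,"fingers":1},{"x":0,"y":0,"z":0,"rx":0,"ry":0,"rz":9,"fingers":1},{"x":0,"y":0,"z":0,"rx":0,"ry":0,"rz":9,"fingers":1},{"x":0,"y":0,"z":0,"rx":0,"ry":0,"rz":9,"fingers":1},{"x":0,"y":0,"z":0,"rx":0,"ry":0,"rz":9,"fingers":1},{"x":0,"y":0,"z":0,"rx":0,"ry":0,"rz":9,"fingers":1},{"x":0,"y":0,"z":0,"rx":0,"ry":0,"rz":9,"fingers":1}]'
python3 -c "
from h import *
togo(514.2,-202,144.5,-72)"
python3 -m crank '[{"x":0,"y":0,"z":0,"rx":0,"ry":0,"rz":3,"fingers":1},{"x":0,"y":0,"z":0,"rx":0,"ry":0,"rz":3,"fingers":1},{"x":0,"y":0,"z":0,"rx":0,"ry":0,"rz":0,"fingers":1},{"x":0,"y":0,"z":0,"rx":0,"ry":0,"rz":0,"fingers":1},{"x":0,"y":0,"z":0,"rx":0,"ry":0,"rz":0,"fingers":1},{"x":0,"y":0,"z":0,"rx":0,"ry":0,"rz":0,"fingers":1},{"x":0,"y":0,"z":0,"rx":0,"ry":0,"rz":0,"fingers":1},{"x":0,"y":0,"z":0,"rx":0,"ry":0,"rz":0,"fingers":1}]'
python3 -c "
from h import *
togo(514.2,-202,144.5,-72)"
```

```text
time: 12.6
position: [514.6, -202.9, 144.5]
tcp_rot: [0.001, 0.874, -0.487, 0.001]
ft_force: [-1.3, -1.6, 2.1]
width: 11.8
finger_force: 30.0
t 12.6 pos [ 514.6 -202.9  144.5] yaw -58.2 w 11.8 F [-1.3 -1.6  2.1] T [-0.2   0.27  0.04] j [-0.59  0.16  1.73 -0.    1.24  1.99]
shift in present axes [-1.  -0.1 -0. ] shift after the turn [-1.   0.1 -0. ] turn rotvec [ 0.  -0.1 13.8]
time: 13.6
position: [514.7, -202.7, 144.5]
tcp_rot: [0.0, 0.848, -0.53, 0.001]
ft_force: [-0.7, -5.4, 5.7]
width: 11.8
finger_force: 30.0
t 13.6 pos [ 514.7 -202.7  144.5] yaw -63.9 w 11.8 F [-0.7 -5.4  5.7] T [-0.96  0.32  0.01] j [-0.59  0.16  1.73 -0.    1.24  2.09]
shift in present axes [-0.8  0.1 -0. ] shift after the turn [-0.8  0.2 -0. ] turn rotvec [-0.  -0.1  8.1]
```

```bash
python3 -m crank '[{"x":0,"y":0,"z":0,"rx":0,"ry":0,"rz":3,"fingers":1},{"x":0,"y":0,"z":0,"rx":0,"ry":0,"rz":3,"fingers":1},{"x":0,"y":0,"z":0,"rx":0,"ry":0,"rz":3,"fingers":1},{"x":0,"y":0,"z":0,"rx":0,"ry":0,"rz":0,"fingers":1},{"x":0,"y":0,"z":0,"rx":0,"ry":0,"rz":0,"fingers":1},{"x":0,"y":0,"z":0,"rx":0,"ry":0,"rz":0,"fingers":1},{"x":0,"y":0,"z":0,"rx":0,"ry":0,"rz":0,"fingers":1},{"x":0,"y":0,"z":0,"rx":0,"ry":0,"rz":0,"fingers":1}]'
python3 -c "
from h import *
togo(514.2,-202,144.5,-75)"
python3 -m crank '[{"x":0,"y":0,"z":0,"rx":0,"ry":0,"rz":3,"fingers":1},{"x":0,"y":0,"z":0,"rx":0,"ry":0,"rz":0,"fingers":1},{"x":0,"y":0,"z":0,"rx":0,"ry":0,"rz":0,"fingers":1},{"x":0,"y":0,"z":0,"rx":0,"ry":0,"rz":0,"fingers":1},{"x":0,"y":0,"z":0,"rx":0,"ry":0,"rz":0,"fingers":1},{"x":0,"y":0,"z":0,"rx":0,"ry":0,"rz":0,"fingers":1},{"x":0,"y":0,"z":0,"rx":0,"ry":0,"rz":0,"fingers":1},{"x":0,"y":0,"z":0,"rx":0,"ry":0,"rz":0,"fingers":1}]'
python3 -c "
from h import *
togo(514.2,-202,144.5,-75)
im,d=snap('scene')
np.savez('pics/s4.npz',im=im,d=d)
P,u,v=pts('scene',np.ones(d.shape,bool),d);H=cv2.cvtColor(im,cv2.COLOR_RGB2HSV)[v,u].astype(int)
s=(np.hypot(P[:,0]-514,P[:,1]+202)<60)&((H[:,0]<8)|(H[:,0]>172))&(H[:,1]>150)&(P[:,2]<97)
print('red',s.sum(),P[s].mean(0) if s.any() else '')
z=im[60:190,130:290,::-1]
cv2.imwrite('pics/s4.png',np.clip(cv2.resize(z,(738,600))*1.4,0,255).astype(np.uint8))"
```

```text
time: 14.6
position: [514.5, -202.6, 144.5]
tcp_rot: [0.0, 0.804, -0.594, 0.001]
ft_force: [-1.8, -4.3, 5.3]
width: 11.8
finger_force: 30.0
t 14.6 pos [ 514.5 -202.6  144.5] yaw -72.9 w 11.8 F [-1.8 -4.3  5.3] T [-0.87  0.46  0.21] j [-0.59  0.16  1.73 -0.    1.24  2.25]
shift in present axes [-0.7  0.1 -0. ] shift after the turn [-0.7  0.1 -0. ] turn rotvec [ 0.  -0.1  2.1]
time: 15.6
position: [514.6, -202.5, 144.5]
tcp_rot: [0.0, 0.789, -0.615, 0.001]
ft_force: [-1.9, -4.5, 6.2]
width: 11.9
finger_force: 30.7
t 15.6 pos [ 514.6 -202.5  144.5] yaw -75.8 w 11.9 F [-1.9 -4.5  6.2] T [-0.85  0.39  0.72] j [-0.59  0.16  1.73 -0.    1.24  2.3 ]
shift in present axes [-0.6  0.2  0. ] shift after the turn [-0.6  0.2  0. ] turn rotvec [ 0.  -0.1 -0.8]
red 9 [ 539.58699574 -238.64230135   79.28935768]
```

View pics/s4.png

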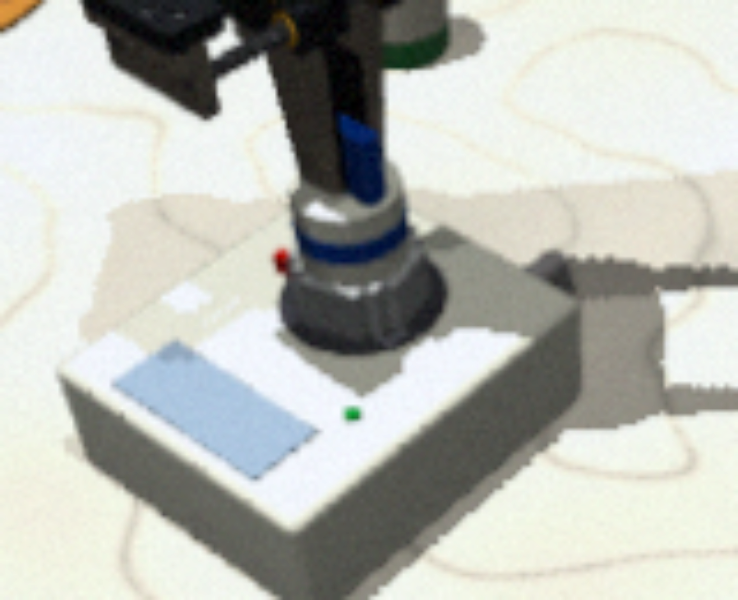

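The red pointer has swung to crop (282,262), and the cylinder sits flush on the rotor. The torque jumped to 0.72 N m, so the valve is at its stop. I'll ease the twist, open and withdraw.

```bash
python3 -m crank '[{"x":0,"y":0,"z":-0.0003,"rx":0,"ry":0,"rz":-3,"fingers":1},{"x":0,"y":0,"z":0,"rx":0,"ry":0,"rz":0,"fingers":1},{"x":0,"y":0,"z":0,"rx":0,"ry":0,"rz":0,"fingers":0.6},{"x":0,"y":0,"z":0,"rx":0,"ry":0,"rz":0,"fingers":0.4},{"x":0,"y":0,"z":0,"rx":0,"ry":0,"rz":0,"fingers":0.4},{"x":0,"y":0,"z":0,"rx":0,"ry":0,"rz":0,"fingers":0.4},{"x":0,"y":0,"z":0,"rx":0,"ry":0,"rz":0,"fingers":0.4},{"x":0,"y":0,"z":0,"rx":0,"ry":0,"rz":0,"fingers":0.4}]'
python3 -m crank '[{"x":0,"y":0,"z":-0.01,"rx":0,"ry":0,"rz":0,"fingers":0.4},{"x":0,"y":0,"z":-0.03,"rx":0,"ry":0,"rz":0,"fingers":0.4},{"x":0,"y":0,"z":-0.05,"rx":0,"ry":0,"rz":0,"fingers":0.4},{"x":0,"y":0,"z":-0.05,"rx":0,"ry":0,"rz":0,"fingers":0.4},{"x":-0.04,"y":-0.04,"z":0,"rx":0,"ry":0,"rz":0,"fingers":0.4},{"x":-0.04,"y":-0.04,"z":0,"rx":0,"ry":0,"rz":0,"fingers":0.4},{"x":-0.04,"y":-0.04,"z":0,"rx":0,"ry":0,"rz":0,"fingers":0.4},{"x":0,"y":0,"z":0,"rx":0,"ry":0,"rz":0,"fingers":0.4}]'
python3 -c "
from h import *
o=[]
for n in ('scene','top'):
    im,d=snap(n)
    P,u,v=pts(n,np.ones(d.shape,bool),d);H=cv2.cvtColor(im,cv2.COLOR_RGB2HSV)[v,u].astype(int)
    c=np.hypot(P[:,0]-514,P[:,1]+202)
    s=(c<60)&((H[:,0]<8)|(H[:,0]>172))&(H[:,1]>150)&(P[:,2]<97)
    b=(c<35)&(P[:,2]>150)
    print(n,'red',s.sum(),P[s].mean(0).round(1) if s.any() else '','bar',b.sum(),P[b].mean(0).round(1) if b.any() else '',P[b][:,2].max() if b.any() else '')
    if b.any(): print(cv2.minAreaRect(P[b][:,:2].astype(np.float32)))
    t=(c<27)&(P[:,2]>125)&(P[:,2]<150)&(H[:,1]<80); print(np.percentile(P[t][:,2],[50,90]) if t.any() else '')
    z=im[:,:,::-1]; z=z[70:345,130:400] if n=='scene' else z[130:260,90:410]
    o.append(cv2.resize(z,(400,408)) if n=='scene' else cv2.resize(z,(400,163)))
cv2.imwrite('pics/end.png',np.clip(np.vstack(o)*1.4,0,255).astype(np.uint8))"
```

```text
time: 16.65
position: [514.4, -202.0, 144.3]
tcp_rot: [-0.0, 0.804, -0.594, -0.0]
ft_force: [0.2, -0.4, 1.2]
width: 55.2
finger_force: 0.0
time: 17.65
position: [594.9, -48.8, 285.0]
tcp_rot: [-0.001, 0.806, -0.592, 0.0]
ft_force: [-0.6, -0.5, -0.3]
width: 55.3
finger_force: 0.0
scene red 9 [ 539.8 -238.    79.8] bar 242 [ 516.4 -197.8  165.8] 175.90992039472104
((514.9373168945312, -202.36427307128906), (14.130768775939941, 48.01607131958008), 18.03359031677246)
[137.33056694 138.91554893]
top red 0  bar 2 [ 516.8 -224.   175.2] 176.50760993935637
((516.828125, -223.96542358398438), (1.5558805465698242, 0.0), -151.27279663085938)
```

View pics/end.png

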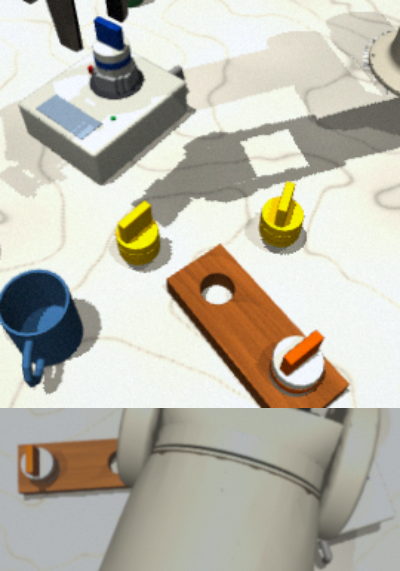

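The fresh cartridge stands home: bar top is at 175 mm and cylinder top at 139 mm, as expected, and the bar is turned to about -72°. The spent one is still in the rack, and the robot is clear.

```bash
python3 -c "
from h import *
print(robot.finish_job())"
```

```text
the job is handed in; nothing more can be done
None
```

The fresh blue cartridge is seated fully home in the valve, turned clockwise to the stop and released; the spent orange one still stands in the rack, and the job was handed in at about 18 s of the 48 s allowed.

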